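Draw the tall filter from the leaning row and fit it to the fume extractor

TASK

The bench fume extractor is standing without its filter. Draw the tall filter cassette out of the row leaning in the steel rest, leaving the short ones leaning there and not knocking any over, and lower it (do not drop it) onto the extractor's sill, tab upward, between the side rails and behind the front lip, so that it leans flat against the intake grille and covers it. Leave the other things on the bench alone.

Things in the scene. Friction and masses are not known exactly. Their poses are not given: they have to be found in the camera images.
- tall_filter: Tall filter cassette: grey frame, white pleated paper; panel 100 wide, 12 thick, 135 tall, with a pull tab on top, 170 mm in all; 0.11 to 0.23 kg. Origin: centre of its underside; x through the thickness, y along the width, z up to the tab. Starts leaning back 12 deg (z tilts to own +x) in the rest, rear, second or third of four cassettes face to face, so a short one always leans on its front.
- tall_filter_tab (a point): Middle of the tall filter's tab (grey, 50 wide, 35 tall, 12 mm thick), 155 mm up from its underside, 15 mm below its top edge: the place to pinch, across the thickness. The tab rises 50 mm above the short filters' tabs. When it is drawn out along its own plane, those in front settle back by about its thickness.
- short_filter_a: A short cassette of the same make: 100 mm wide, 12 mm thick, 85 mm tall plus a tab of 50 x 30 mm, 115 mm in all, 0.11 kg. Origin and axes as for the tall one. Starts leaning in the rest, in one of the three rear places.
- short_filter_b: Another short cassette, the same as short_filter_a, in one of the three rear places.
- short_filter_c: Another short cassette, the same as short_filter_a, always at the front of the row.
- rest: Fixed rest of bent steel sheet, 112 x 100 mm, no sides: base 4 mm thick, front lip 12 mm high, back sheet 98 mm long sloping 12 deg back. Origin on the worktop, 64 mm behind the lip's outside, mid-width; x from lip to back sheet (the way the row leans), y along the width, z up. Tall instruments (fronts at world x = 0.59) stand close by: carry the filter across on the robot's side of them.
- extractor: Fixed bench fume extractor, white casing 140 wide, 133 deep, about 128 mm high; front intake grille slopes 12 deg back from upright, a fan shows behind it. Origin on the worktop under the casing; x from front to back, y along the width, z up (yaw only). Side rails (inner faces at y = -60 and +60 mm) stand 16 mm out from the grille all the way up.
- extractor_sill (a point): Foot of the intake grille, mid-width, on the level sill: x = -33, y = 0, z = 12 mm of the extractor. From here the grille's face runs 118 mm up the slope (opening 76 wide, 14 to 108 mm up). Lip's inner face 26 mm in front, rising 14 mm, flared outward. A seated tall filter has its underside's centre 6 to 18 mm in front of this point, leaning back 12 to 17 deg; its tab stands clear above the casing.
- beaker: Bystander: glass beaker, 52 mm wide, 70 mm tall, on the bench between rest and extractor. Origin: centre of its underside.
- vial_rack: Bystander: blue rack with vials, 42 x 98 x 36 mm. Origin: centre of its underside.
- jar_std: Bystander: small screw-cap jar, 34 mm wide, 64 mm tall. Origin: centre of its underside.
- screwdriver: Bystander: screwdriver lying on the bench beyond the rest, 186 mm long, 21 mm high. Origin: under its middle.

How it is judged:
By the outcome, as a careful person would: the job done as asked, in the order asked, and still so for the second after the job is handed in, with the robot touching nothing.
It also fails if it takes over 48 s, if anything falls off the work surface, if the arm or the gripper's body presses on something with over 40 N, if the wrist force passes 120 N, or if a joint passes its speed limit or range.

ROBOT

A 6-joint arm with a two-finger parallel gripper is mounted at the origin on a cart in front of the work surface, level with it; the furniture and walls round the work are solid. World frame = base frame: x ahead of the robot, y to its left, z up, the work surface at z = 0. Lengths are in m, angles in rad, forces in N, time in s.
With the tool pointing down it reaches from about 0.275 to 0.85 m from the base axis. Payload 19 kg.
Tool frame: the origin (TCP) lies on the centre line of the jaws, within the pads' length; the fingertips stand 19 mm ahead of it and the grasp point (between the pads) is the TCP; z points along the fingers, y is the line along which they close (so a half turn about z gives the same grasp; the last joint's range is limited). The gripper opens to 85 mm and grips with 20 to 120 N. Pads are 22 mm wide; open, the fingers measure 114 mm over their backs; the gripper's body (76 mm by 85 mm) begins 54 mm behind the grasp point. The pads swing forward as they close: fully open they stand 13 mm farther back than shut.
Start: joints at [0.969, 0.15, 1.437, -0, 1.554, -0.134], TCP at [0.259, 0.513, 0.25] pointing down, gripper open.
Joint ranges: [-2.8, 2.8], [-0.68, 2.1], [0.12, 2.68], [-1.39, 4.53], [0.16, 2.79], [-2.81, 2.81]. Speed limits (rad/s): [1.89, 1.89, 2.22, 3.01, 3.01, 3.01].

INTERFACE

Orientations are given as [roll, pitch, yaw] about the fixed x, y, z axes, in that order (R = Rz(yaw) Ry(pitch) Rx(roll)).
In Python, from bench import get_state, vision, order gives the robot as it stands.
- The arm moves only by the tool step_arm, never from a script. Its argument "commands" is one flat list of numbers, 5 for each row, row after row: the closure, from 0 (fully open) to 1 (shut), then the shift along the tool's x, y, z in m, then the turn about the tool's z in rad. A call has exactly 5 rows; each row is the pose to reach, as a shift and turn from the pose commanded when the call began, along the tool's axes at that moment; what a row does not reach only later rows make up. A row lasts 1/8 s, in which the tool goes at most 62.5 mm and 10.7 degrees, less where a joint would pass 70% of its speed; a pose out of reach is approached as far as the arm can. A call with a gripper value outside its range is refused whole. The fingers move at their own pace and stop on an object; "squeeze" is the grip in N (left out, the last holds). Time passes only in rows, so rows that repeat a pose let the fingers close, or fill a call up. It gives the time, the measured TCP pose, the force, the opening and the grip force at its end, in the units of the state.
- get_state(): the state, without advancing time (a new reading comes with each control period).
- vision.snapshot(name): name is "scene" or "top" or "wrist"; returns the picture (384x512x3 uint8, red, green, blue); there is no depth.
- vision.camera_info(name): a dict with "intrinsics" (3x3 intrinsics, pixels), "k1" (the pictures are not rectified: a ray, as slopes to the right and down, at radius r is drawn at 1 + k1 r^2 times it, then the intrinsics apply), "rvec" (rotation vector, rad) and "tvec" (3), from world to camera coordinates, as OpenCV has them. Camera axes: x right, y down, z forward; pixel columns grow to the right and rows downward; lengths in m; the calibration is good to about 2 mm. A picture is of the moment at which its call begins: read the wrist's pose just before it. camera_info takes no time and is no camera call; for the wrist camera it gives the pose at the moment of the call.
- order.close_job(): hands the job in; it is judged then, once.
The state is a dict: "time_s": time; "joint_pos": joint angles; "dq": joint speeds; "joint_efforts": joint torques, N m; "position": TCP position; "tcp_rot": TCP orientation; "wrist_force": force on the tool from outside, world axes, zero at the start; "ft_torque": the same for the moment, N m; "finger_gap": opening from 0.0 (shut) to 1.0 (fully open); "grasp_force": force on a finger pad.
Only numpy, scipy, OpenCV 4.12 (cv2) and the standard library are available. Lean on these libraries where they do the work, as an engineer would, in place of code of your own. Each camera call takes 0.05 s, during which the arm holds its last target. There are 200 camera calls.

## Working session

There is one attempt and no reset: what is moved stays moved. The work goes in short steps, Python scripts to look and compute and a tool call to move; the robot and the scene stay as the last step left them, time stands still between calls to the robot, and variables do not carry over. Pictures are saved under pics/ and viewed, at most 10 in all, crops included, and the job is handed in when it is done.

Besides the shell and the picture viewer there is one more tool, called after "Call:" as name(argument=value, ...) on one line, values as JSON. step_arm: Moves the arm, as the interface text tells. Its arguments: {"type":"object","properties":{"commands":{"type":"array"},"squeeze":{"type":"number"}},"required":["commands"]}

```bash
mkdir -p pics; cat > h.py <<'E'
import numpy as np, cv2
from bench import get_state, vision, order
from scipy.spatial.transform import Rotation as Ro
def cam(n):
    c=vision.camera_info(n); K=np.array(c["intrinsics"]); R=cv2.Rodrigues(np.array(c["rvec"],float))[0]; t=np.array(c["tvec"],float).ravel()
    return K,c["k1"],R,t
def ray(C,uv):
    K,k1,R,t=C
    d=np.array([(uv[0]-K[0,2])/K[0,0],(uv[1]-K[1,2])/K[1,1]]); p=d.copy()
    for _ in range(20): p=d/(1+k1*(p@p))
    v=R.T@np.array([p[0],p[1],1]); return -R.T@t, v/np.linalg.norm(v)
def onz(C,uv,z):
    o,v=ray(C,uv); return o+v*(z-o[2])/v[2]
def tri(C1,u1,C2,u2):
    o1,v1=ray(C1,u1);o2,v2=ray(C2,u2)
    s=np.linalg.lstsq(np.c_[v1,-v2],o2-o1,rcond=None)[0]
    a=o1+v1*s[0];b=o2+v2*s[1]; return (a+b)/2,np.linalg.norm(a-b)
def proj(C,P):
    K,k1,R,t=C; p=R@np.array(P)+t; p=p[:2]/p[2]; p=p*(1+k1*(p@p)); return K[0,0]*p[0]+K[0,2],K[1,1]*p[1]+K[1,2]
def snap(n,f): 
    im=vision.snapshot(n); cv2.imwrite(f,im[:,:,::-1]); return im
E
python3 - <<'E'
from h import *
np.set_printoptions(precision=3,suppress=True)
a=snap("scene","pics/scene0.png");b=snap("top","pics/top0.png")
for n in("scene","top"): C=cam(n);print(n,C[0][0],C[1],-C[2].T@C[3],C[2][2])
cv2.imwrite("pics/both.png",cv2.resize(np.vstack([a,b])[:,:,::-1],None,fx=.78,fy=.78))
s=get_state();print(s["position"],s["tcp_rot"],s["time_s"])
E
```

```text
scene [360.96    0.    255.669] -0.10602562091928752 [ 0.132 -0.869  0.815] [ 0.378  0.674 -0.635]
top [458.081   0.    251.238] -0.09501180455134293 [ 0.224 -0.139  1.527] [ 0.231 -0.003 -0.973]
[0.259 0.513 0.25 ] [-3.14  -0.     2.674] 0.1
```

View pics/scene0.png

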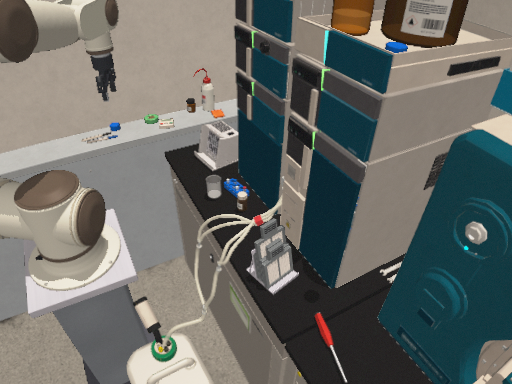

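View pics/top0.png

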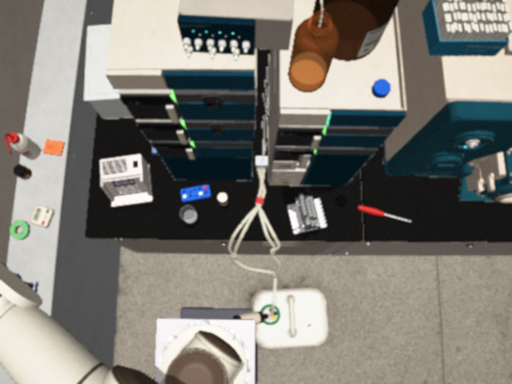

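The scene shows the rest with its row at about (272,262) in scene and (307,213) in top. The extractor is at (217,150) in scene and (125,180) in top. I'll zoom in on both.

```bash
python3 - <<'E'
from h import *
np.set_printoptions(precision=3,suppress=True)
a=cv2.imread("pics/scene0.png");b=cv2.imread("pics/top0.png")
def crop(im,u,v,w,h,W,H): return cv2.resize(im[v:v+h,u:u+w],(W,H),interpolation=cv2.INTER_CUBIC)
out=np.vstack([np.hstack([crop(a,235,210,80,60*5//4+5,400,400)[:300],crop(b,280,185,53,40,400,300)]),np.hstack([crop(a,185,115,80,60,400,300),crop(b,90,150,80,60,400,300)])])
# scene rest crop: 80x80 at 5x, top 300 rows shown (60px)
out[:300,:400]=crop(a,235,213,107,80,400,300)
cv2.imwrite("pics/z1.png",out)
T=cam("top")
print("rest",onz(T,(307,213),.1),"extr",onz(T,(125,180),.1),"beaker",onz(T,(188,215),.035))
E
```

```text
rest [ 0.482 -0.321  0.1  ] extr [0.582 0.265 0.1  ] beaker [0.482 0.064 0.035]
```

View pics/z1.png

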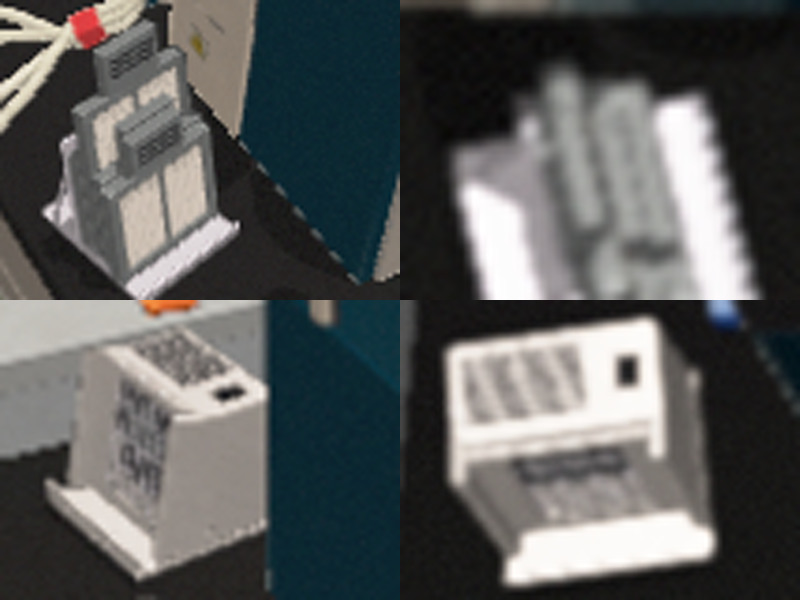

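```bash
python3 - <<'E'
from h import *
np.set_printoptions(precision=3,suppress=True)
S=cam("scene");T=cam("top")
s=lambda x,y:(235+x/3.74,213+y/3.75)
t=lambda x,y:(280+(x-400)/7.547,185+y/7.5)
A,B=onz(S,s(238,225),.012),onz(S,s(130,293),.012)
print("lip scene",A,B,np.degrees(np.arctan2(*(A-B)[1::-1])),np.linalg.norm(A-B))
A,B=onz(T,t(705,95),.012),onz(T,t(757,290),.012)
print("lip top",A,B,np.degrees(np.arctan2(*(A-B)[1::-1])))
# tall tab top centre, triangulated: scene crop (128,38), top crop?
for z in(.165,.168): 
  print("tab scene",onz(S,s(128,38),z))
print("proj of it into top crop",[ (400+(u-280)*7.547,(v-185)*7.5) for u,v in [proj(T,onz(S,s(128,38),.168))]])
e=lambda x,y:(90+(x-400)/5,150+(y-300)/5)
P=[onz(T,e(*q),z) for q,z in[((447,350),.128),((655,320),.128),((505,580),.026),((712,555),.026)]]
print("extr",np.array(P)); 
for a,b in((0,1),(2,3)): d=P[a]-P[b];print(np.degrees(np.arctan2(d[1],d[0])),np.linalg.norm(d))
q=lambda x,y:(185+x/5,115+(y-300)/5)
for p,z in[((47,485),.026),((140,575),.026),((75,350),.128)]:print(onz(S,q(*p),z))
W=cam("wrist");st=get_state();print("wrist cam",-W[2].T@W[3],W[2][2],W[0][0],st["position"])
E
```

```text
lip scene [ 0.553 -0.375  0.012] [ 0.451 -0.39   0.012] 8.25790817638871 0.10297220194312305
lip top [ 0.551 -0.379  0.012] [ 0.462 -0.4    0.012] 13.446204172770864
tab scene [ 0.495 -0.298  0.165]
tab scene [ 0.493 -0.301  0.168]
proj of it into top crop [(np.float64(573.4690001414336), np.float64(151.11590706781342))]
extr [[0.64  0.346 0.128]
 [0.662 0.212 0.128]
 [0.51  0.327 0.026]
 [0.529 0.187 0.026]]
99.07340017918746 0.13559885412649414
97.81016946803655 0.14071338716648324
[0.512 0.318 0.026]
[0.529 0.169 0.026]
[0.552 0.339 0.128]
wrist cam [0.195 0.544 0.373] [ 0.25  -0.126 -0.96 ] [268.649   0.    255.456] [0.259 0.513 0.25 ]
```

Call:
step_arm(commands=[0.55,-0.038,-0.041,-0.005,-0.132,0.55,-0.076,-0.083,-0.009,-0.264,0.55,-0.115,-0.124,-0.014,-0.396,0.55,-0.153,-0.166,-0.018,-0.528,0.55,-0.191,-0.207,-0.023,-0.66], squeeze=20)

```text
time_s: 0.72
position: [0.3363, 0.2406, 0.2733]
tcp_rot: [-3.141, -0.0, -2.945]
wrist_force: [0.8, 0.2, -0.1]
finger_gap: 0.45
grasp_force: 0.0
```

Call:
step_arm(commands=[0.55,-0.005,-0.056,-0.005,0,0.55,-0.01,-0.112,-0.009,0,0.55,-0.014,-0.168,-0.014,0,0.55,-0.019,-0.225,-0.018,0,0.55,-0.024,-0.281,-0.023,0])

```text
time_s: 1.35
position: [0.4136, -0.0309, 0.2964]
tcp_rot: [-3.142, 0.0, -2.95]
wrist_force: [1.1, 0.4, -0.1]
finger_gap: 0.448
grasp_force: 0.0
```

Call:
step_arm(commands=[0.55,-0.005,-0.056,-0.005,0,0.55,-0.01,-0.112,-0.009,0,0.55,-0.014,-0.168,-0.014,0,0.55,-0.019,-0.225,-0.018,0,0.55,-0.024,-0.25,-0.023,0])

```text
time_s: 1.98
position: [0.485, -0.2724, 0.3184]
tcp_rot: [3.141, -0.001, -2.952]
wrist_force: [-0.1, 0.1, 0.5]
finger_gap: 0.447
grasp_force: 0.0
```

```bash
cat >> h.py <<'E'
def d(target,yaw=None):
    s=get_state(); y0=s["tcp_rot"][2]; v=np.array(target)-s["position"]
    R=Ro.from_euler("xyz",[np.pi,0,y0]).as_matrix()
    out=R.T@v
    print("shift",np.round(out,4),"turn",None if yaw is None else round(float(-((yaw-y0+np.pi)%(2*np.pi)-np.pi)),4))
E
python3 - <<'E'
from h import *
im=snap("wrist","pics/w1.png");s=get_state();print(s["position"],s["tcp_rot"],s["time_s"],s["finger_gap"])
E
```

```text
[ 0.48572798 -0.27387396  0.3186514 ] [ 3.14141801e+00 -1.08225055e-03 -2.95188232e+00] 2.025 0.447024160313077
```

View pics/w1.png

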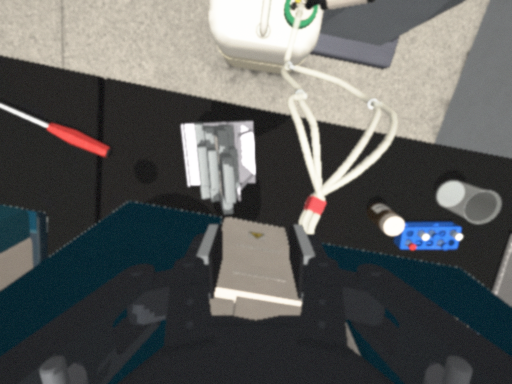

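The row lies at about (220,165) in the wrist view, aligned vertically, with the jaws at (207..303,245). I'll zoom in on the row.

```bash
python3 - <<'E'
from h import *
im=cv2.imread("pics/w1.png")
cv2.imwrite("pics/z2.png",cv2.resize(im[115:215,170:270],(600,600),interpolation=cv2.INTER_CUBIC))
W=cam("wrist")
P=(0.494,-0.30,.166);u=proj(W,P);print(u,(u[0]-170)*6,(u[1]-115)*6)
E
```

```text
(np.float64(230.43137921220927), np.float64(184.12570398637445)) 362.5882752732556 414.7542239182467
```

View pics/z2.png

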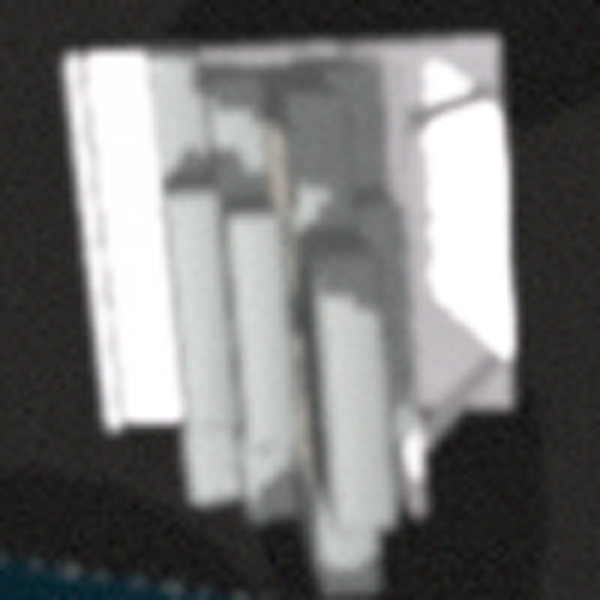

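```bash
python3 - <<'E'
from h import *
np.set_printoptions(precision=4,suppress=True)
W=cam("wrist");p=lambda x,y:onz(W,(170+x/6,115+y/6),.168)
a,b,c,dd=p(317,293),p(382,303),p(397,522),p(331,520)
print(a,b,c,dd);print("len",np.linalg.norm(a-dd),np.linalg.norm(b-c),"thick",np.linalg.norm(a-b),np.linalg.norm(c-dd))
for q in(dd-a,c-b):print(np.degrees(np.arctan2(q[1],q[0])))
print((a+b+c+dd)/4)
l=lambda x,y:onz(W,(170+x/6,115+y/6),.012)
A,B=l(64,52),l(105,432);q=B-A;print("lip",A,B,np.linalg.norm(q),np.degrees(np.arctan2(q[1],q[0])))
s=get_state();print(np.degrees(s["tcp_rot"][2])%360)
E
```

```text
[ 0.4735 -0.3112  0.168 ] [ 0.4731 -0.2999  0.168 ] [ 0.5119 -0.2906  0.168 ] [ 0.5138 -0.3023  0.168 ]
len 0.04122913063960526 0.03989486892068705 thick 0.01126710429545937 0.01181594529339178
12.442547316722425
13.468909502259075
[ 0.4931 -0.301   0.168 ]
lip [ 0.4565 -0.3981  0.012 ] [ 0.5561 -0.3756  0.012 ] 0.10212421378989896 12.733831332705588
190.869601219476
```

```bash
python3 -c "
from h import *
d((.488,-.302,.186),-2.918)"
```

```text
shift [ 0.0031 -0.028   0.1327] turn -0.0339
```

Call:
step_arm(commands=[0.55,0.002,-0.014,0.03,-0.017,0.55,0.003,-0.028,0.06,-0.034,0.55,0.003,-0.028,0.085,-0.034,0.55,0.003,-0.028,0.11,-0.034,0.55,0.003,-0.028,0.133,-0.034])

```text
time_s: 2.65
position: [0.4871, -0.2976, 0.1851]
tcp_rot: [3.141, -0.001, -2.915]
wrist_force: [1.1, -0.4, 0.9]
finger_gap: 0.446
grasp_force: 0.0
```

```bash
python3 - <<'E'
from h import *
im=snap("wrist","pics/w2.png");a=snap("scene","pics/s2.png")
s=get_state();print(s["position"],s["tcp_rot"],s["time_s"],s["wrist_force"])
o=np.hstack([cv2.resize(im[100:330,140:370,::-1],(400,400),interpolation=2),cv2.resize(a[195:285,225:315,::-1],(400,400),interpolation=2)])
cv2.imwrite("pics/z3.png",o)
E
```

```text
[ 0.48652536 -0.29709666  0.18379773] [ 3.13834839e+00 -2.66629127e-03 -2.91539416e+00] 2.75 [-0.44075294  1.34482133  0.51951091]
```

View pics/z3.png

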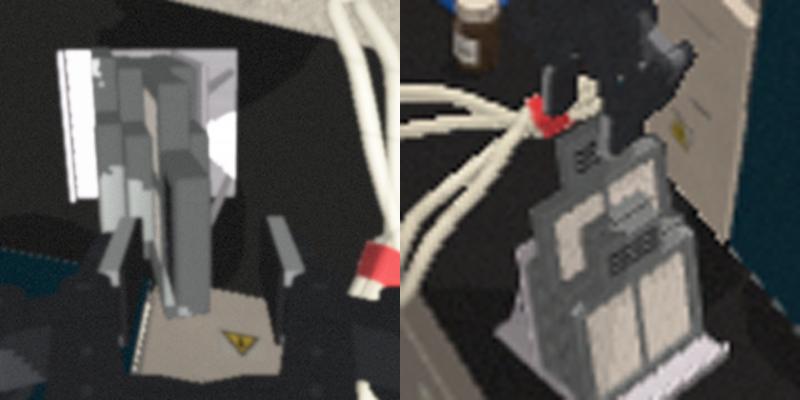

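```bash
python3 - <<'E'
from h import *
np.set_printoptions(precision=4,suppress=True)
W=cam("wrist");p=lambda x,y:onz(W,(140+x/1.739,100+y/1.739),.1715)
q=[p(162,180),p(206,178),p(210,308),p(167,316)]
print(np.array(q),np.mean(q,0),np.linalg.norm(q[0]-q[1]),np.linalg.norm(q[3]-q[0]))
for z in(.16,.165,.17): print(z,[ [1.739*(a-b) for a,b in zip(proj(W,P),(140,100))] for P in [np.array(get_state()["position"])*[1,1,0]+[0,0,z]]])
s=get_state();print(s["position"],s["joint_pos"]); d((.488,-.302,.184),-2.918)
E
```

```text
[[ 0.4657 -0.3149  0.1715]
 [ 0.4621 -0.3019  0.1715]
 [ 0.5062 -0.2902  0.1715]
 [ 0.5124 -0.3035  0.1715]] [ 0.4866 -0.3026  0.1715] 0.013481619268269589 0.04803091725557875
0.16 [[np.float64(202.83473196413078), np.float64(235.54299700570067)]]
0.165 [[np.float64(202.9646277206417), np.float64(242.19712915533452)]]
0.17 [[np.float64(203.10281451876833), np.float64(249.275793252488)]]
[ 0.4865 -0.2971  0.1838] [-0.6833  0.1739  1.5456 -0.0001  1.4263 -2.4803]
shift [-0.0003 -0.0051 -0.0002] turn 0.0026
```

Call:
step_arm(commands=[0.55,0,-0.003,0,0,0.55,0,-0.006,0,0,0.6,0,-0.006,0,0,0.65,0,-0.006,0,0,0.7,0,-0.006,0,0], squeeze=30)

```text
time_s: 3.38
position: [0.4887, -0.3036, 0.1865]
tcp_rot: [-3.141, 0.0, -2.915]
wrist_force: [-0.4, -0.2, -0.4]
finger_gap: 0.303
grasp_force: 0.0
```

Call:
step_arm(commands=[0.75,0,0,0,0,0.8,0,0,0,0,0.85,0,0,0,0,0.9,0,0,0,0,0.95,0,0,0,0])

```text
time_s: 4.0
position: [0.4887, -0.3037, 0.1864]
tcp_rot: [-3.141, 0.0, -2.915]
wrist_force: [-0.7, -0.2, 2.0]
finger_gap: 0.128
grasp_force: 28.9
```

```bash
python3 - <<'E'
from h import *
im=snap("wrist","pics/w3.png");a=snap("scene","pics/s3.png")
s=get_state();print(s["position"],s["tcp_rot"],s["time_s"],s["wrist_force"],s["ft_torque"],s["finger_gap"]*85,s["grasp_force"])
o=np.hstack([cv2.resize(im[100:330,140:370,::-1],(400,400),interpolation=2),cv2.resize(a[195:285,225:315,::-1],(400,400),interpolation=2)])
cv2.imwrite("pics/z4.png",o)
E
```

```text
[ 0.48876199 -0.30366337  0.18640486] [-3.14140863e+00  4.34763052e-05 -2.91535470e+00] 4.1 [0.38954279 0.56829382 1.53154409] [ 0.00092621  0.0334002  -0.02185705] 10.737860773962423 28.98392855306156
```

View pics/z4.png

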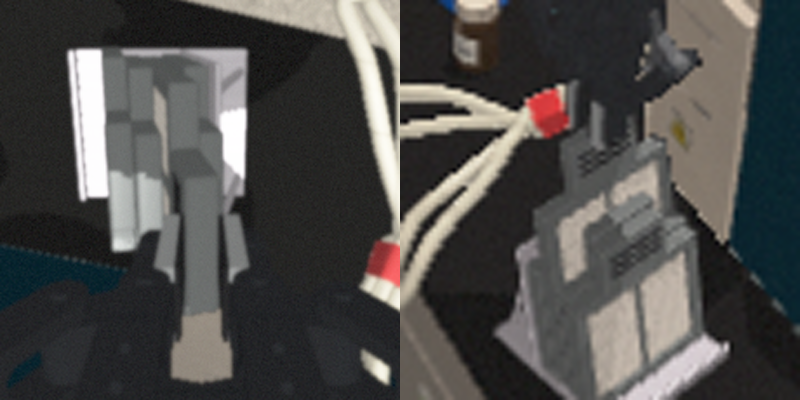

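The jaws hold the tab near its top and the row is unmoved. I'll draw the filter out along its own plane.

Call:
step_arm(commands=[0.95,0,0.002,-0.008,0,0.95,0,0.003,-0.016,0,0.95,0,0.005,-0.024,0,0.95,0,0.007,-0.032,0,0.95,0,0.0085,-0.04,0])

```text
time_s: 4.72
position: [0.4868, -0.2952, 0.2269]
tcp_rot: [-3.141, -0.0, -2.915]
wrist_force: [-0.7, -0.5, -1.9]
finger_gap: 0.126
grasp_force: 28.6
```

Call:
step_arm(commands=[0.95,0,0.004,-0.02,0,0.95,0,0.0085,-0.04,0,0.95,0,0.013,-0.06,0,0.95,0,0.017,-0.08,0,0.95,0,0.021,-0.1,0])

```text
time_s: 5.35
position: [0.482, -0.2746, 0.3273]
tcp_rot: [-3.141, 0.0, -2.915]
wrist_force: [0.2, -0.4, -2.5]
finger_gap: 0.128
grasp_force: 28.5
```

```bash
python3 - <<'E'
from h import *
im=snap("wrist","pics/w4.png");a=snap("scene","pics/s4.png")
s=get_state();print(s["position"],s["tcp_rot"],s["time_s"],s["wrist_force"],s["ft_torque"],s["finger_gap"]*85,s["grasp_force"])
o=np.hstack([cv2.resize(im[70:330,110:370,::-1],(400,400),interpolation=2),cv2.resize(a[180:290,220:330,::-1],(400,400),interpolation=2)])
cv2.imwrite("pics/z5.png",o)
E
```

```text
[ 0.48240089 -0.27479504  0.32868964] [-3.13903401e+00  2.13050068e-03 -2.91510975e+00] 5.45 [ 0.42158347 -0.46365525 -3.49351977] [ 0.00035272 -0.07385191  0.01147147] 10.71235872499944 28.613922199001536
```

View pics/z5.png

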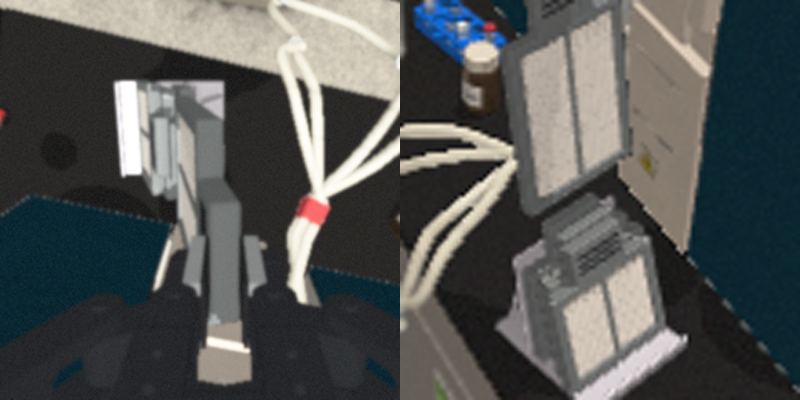

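The filter is out, and the three short ones still lean in the rest. I'll check the held tilt by triangulating the bottom corners.

```bash
python3 - <<'E'
from h import *
np.set_printoptions(precision=4,suppress=True)
W=cam("wrist");S=cam("scene");s=get_state()
w=lambda x,y:(110+x*.65,70+y*.65)
c=lambda x,y:(220+x*.275,180+y*.275)
ox=np.array([-.2225,.975,0]);oy=np.array([-.975,-.2225,0]); p0=np.array(s["position"])
for n,a,b in[("bot front robot-side",(178,90),(527,213)),("paneltop front robot-side",(193,118),(505,55))]:
    P,e=tri(W,w(*a),S,c(*b));r=P-p0;print(n,P,e,"ownx",r@ox,"owny",r@oy,"z",r[2])
# prediction for tilt 12 and 0, in crop coordinates
for tilt in(0,6,12):
  t=np.radians(tilt);uz=np.array([0,0,np.cos(t)])+np.sin(t)*ox;ux=np.cos(t)*ox-np.array([0,0,np.sin(t)])
  top=p0+[0,0,-.019+.008]
  for nm,h,k in[("bot",170,1),("ptop",35,1)]:
    P=top-uz*h/1e3-ux*.006+oy*.05
    a=proj(W,P);b=proj(S,P);print(tilt,nm,[(a[0]-110)/.65,(a[1]-70)/.65],[(b[0]-220)/.275,(b[1]-180)/.275])
T=cam("top")
E
```

```text
bot front robot-side [ 0.5257 -0.4099  0.2231] 0.26721439611553466 ownx -0.1413771611100697 owny -0.01217877226046399 z -0.10555743985829352
paneltop front robot-side [ 0.5207 -0.3818  0.3231] 0.24425552004230153 ownx -0.11284318964786993 owny -0.013505705918287635 z -0.0055522459440520144
0 bot [np.float64(217.1434619612747), np.float64(93.13727752706156)] [np.float64(100.12826405430225), np.float64(196.34598223821823)]
0 ptop [np.float64(211.56946275043222), np.float64(117.72082453149747)] [np.float64(100.88218894451694), np.float64(48.47106052872267)]
6 bot [np.float64(192.31545454219642), np.float64(93.21434128303517)] [np.float64(116.56507942077495), np.float64(208.6751852466377)]
6 ptop [np.float64(202.54248617937722), np.float64(117.95642779800026)] [np.float64(104.56010722857461), np.float64(50.22416158301997)]
12 bot [np.float64(167.24727336111843), np.float64(93.47601181861053)] [np.float64(133.2042818718413), np.float64(219.24173180673154)]
12 ptop [np.float64(193.62524829449927), np.float64(118.31719429884484)] [np.float64(108.15781844324502), np.float64(51.45336038097546)]
```

```bash
python3 - <<'E'
from h import *
np.set_printoptions(precision=4,suppress=True)
S=cam("scene");T=cam("top")
print("clip",tri(S,(258,221),T,(260,200)))
print("stack base left front",onz(T,(163,180),.0),onz(T,(253,180),.0))
d((.49,.25,.38),np.radians(98.4))
E
```

```text
clip (array([ 0.5328, -0.1731,  0.0505]), np.float64(0.0008934180553009198))
stack base left front [0.6089 0.1607 0.    ] [ 0.6128 -0.1495  0.    ]
shift [-0.1252  0.5097 -0.0513] turn 1.6507
```

Call:
step_arm(commands=[0.95,-0.006,0.025,-0.01,0,0.95,-0.015,0.06,-0.02,0,0.95,-0.024,0.098,-0.03,0,0.95,-0.033,0.135,-0.04,0,0.95,-0.042,0.17,-0.05,0])

```text
time_s: 6.08
position: [0.4847, -0.0986, 0.3759]
tcp_rot: [3.141, -0.001, -2.915]
wrist_force: [0.9, 0.1, -1.9]
finger_gap: 0.127
grasp_force: 28.7
```

Call:
step_arm(commands=[0.95,-0.009,0.036,0,0.1,0.95,-0.018,0.072,0,0.25,0.95,-0.027,0.108,0,0.42,0.95,-0.035,0.142,0,0.59,0.95,-0.042,0.17,0,0.76])

```text
time_s: 6.7
position: [0.4875, 0.0766, 0.3755]
tcp_rot: [-3.141, -0.001, 2.603]
wrist_force: [0.4, -0.2, -2.4]
finger_gap: 0.128
grasp_force: 28.8
```

```bash
python3 -c "
from h import *
s=get_state();print(s['position'],s['tcp_rot'],s['finger_gap'],s['grasp_force'])
d((.49,.26,.38),np.radians(98.4))"
```

```text
[0.48754659 0.07655352 0.37551905] [-3.14116813e+00 -6.38881765e-04  2.60269453e+00] 0.12796509839132095 28.752600972075015
shift [ 0.092   0.1587 -0.0045] turn 0.8853
```

Call:
step_arm(commands=[0.95,0.018,0.032,0,0.175,0.95,0.037,0.064,0,0.355,0.95,0.055,0.096,0,0.535,0.95,0.074,0.128,0,0.715,0.95,0.092,0.159,0,0.885])

```text
time_s: 7.32
position: [0.4893, 0.2602, 0.3754]
tcp_rot: [-3.141, 0.0, 1.717]
wrist_force: [0.7, -0.1, -2.4]
finger_gap: 0.126
grasp_force: 28.6
```

Call:
step_arm(commands=[0.95,0,0,0,0,0.95,0,0,0,0,0.95,0,0,0,0,0.95,0,0,0,0,0.95,0,0,0,0])

```text
time_s: 7.95
position: [0.4895, 0.2586, 0.3764]
tcp_rot: [3.141, 0.0, 1.722]
wrist_force: [0.2, 0.8, -1.8]
finger_gap: 0.126
grasp_force: 28.5
```

```bash
python3 - <<'E'
from h import *
im=snap("wrist","pics/w5.png");a=snap("scene","pics/s5.png");b=snap("top","pics/t5.png")
s=get_state();print(s["position"],s["tcp_rot"],s["time_s"],s["wrist_force"],s["finger_gap"]*85,s["grasp_force"])
o=np.hstack([cv2.resize(im[60:360,106:406,::-1],(600,600),interpolation=2),np.vstack([cv2.resize(a[70:180,185:258,::-1],(199,300),interpolation=2),cv2.resize(b[120:220,85:151,::-1],(199,300),interpolation=2)])])
cv2.imwrite("pics/z6.png",o)
E
```

```text
[0.48943675 0.25883854 0.37630909] [-3.14157428e+00  4.50333883e-05  1.72269209e+00] 8.1 [ 0.1494329   0.75405237 -3.02748221] 10.553035654835995 28.49115993711166
```

View pics/z6.png

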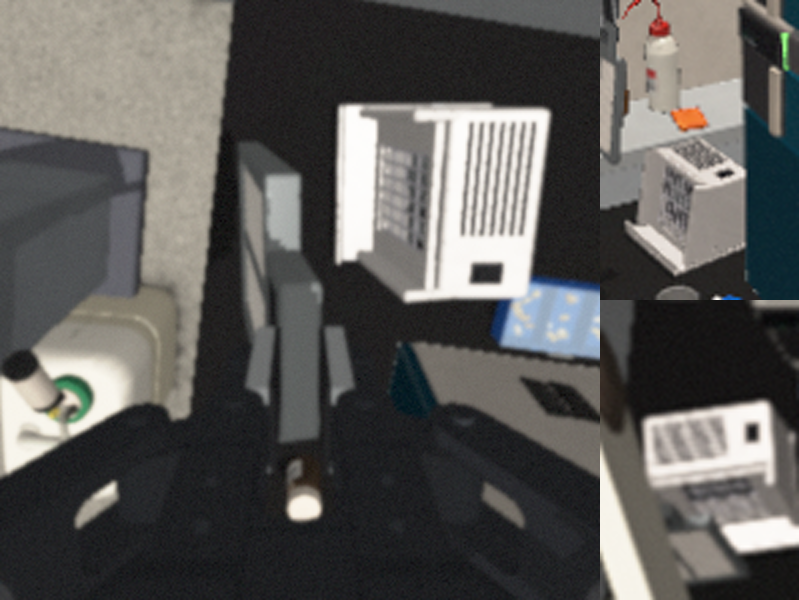

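```bash
python3 - <<'E'
from h import *
np.set_printoptions(precision=4,suppress=True)
W=cam("wrist");s=get_state();p0=np.array(s["position"]);yaw=s["tcp_rot"][2]
g=lambda x,y:(106+x/2,60+y/2)
def L(n,a,b,z):
    A,B=onz(W,g(*a),z),onz(W,g(*b),z);q=A-B;print(n,A,B,"mid",(A+B)/2,"len",np.linalg.norm(q),"ang",np.degrees(np.arctan2(q[1],q[0])));return A,B
L("lip",(337,104),(335,262),.026)
L("casing back",(549,108),(530,299),.128)
L("casing front",(443,107),(406,300),.128)
A,_=L("casing sideline",(549,108),(443,107),.128)
L("bottom of grille?",(383,110),(376,265),.012)
ox=np.array([np.sin(yaw),-np.cos(yaw),0]);oy=np.array([-ox[1],ox[0],0])
print("ox ang",np.degrees(yaw)-90)
for tilt in(8,10,12):
  t=np.radians(tilt);uz=np.array([0,0,np.cos(t)])+np.sin(t)*ox;ux=np.cos(t)*ox-np.array([0,0,np.sin(t)])
  top=p0+[0,0,-.011]+.001*ox
  for nm,h in(("bot",170),("ptop",35)):
    print(tilt,nm,[[2*(u[0]-106),2*(u[1]-60)] for u in[proj(W,top-uz*h/1e3+sx*ux*.006+oy*.05) for sx in(-1,1)]])
E
```

```text
lip [0.5106 0.3312 0.026 ] [0.5328 0.1935 0.026 ] mid [0.5217 0.2623 0.026 ] len 0.13939011468646456 ang 99.14512489780763
casing back [0.6429 0.349  0.128 ] [0.6672 0.2164 0.128 ] mid [0.655  0.2827 0.128 ] len 0.1348053155035531 ang 100.38151446242308
casing front [0.5735 0.3392 0.128 ] [0.5777 0.2018 0.128 ] mid [0.5756 0.2705 0.128 ] len 0.137518021360615 ang 91.72389465294253
casing sideline [0.6429 0.349  0.128 ] [0.5735 0.3392 0.128 ] mid [0.6082 0.3441 0.128 ] len 0.0700267429481363 ang 8.030671005773282
bottom of grille? [0.5521 0.3324 0.012 ] [0.5733 0.1925 0.012 ] mid [0.5627 0.2624 0.012 ] len 0.14141455055800614 ang 98.60688194101753
ox ang 8.702986209360645
8 bot [[np.float64(247.27669696157483), np.float64(140.07620583335597)], [np.float64(269.108401417629), np.float64(139.8965357132514)]]
8 ptop [[np.float64(268.1668370622763), np.float64(169.84407357306202)], [np.float64(306.429921303494), np.float64(169.2263708676063)]]
10 bot [[np.float64(236.41501032893507), np.float64(140.20245615234558)], [np.float64(258.32544829414417), np.float64(139.9728966373953)]]
10 ptop [[np.float64(264.30001061042753), np.float64(169.9968397838237)], [np.float64(302.4696063418867), np.float64(169.21756563036303)]]
12 bot [[np.float64(225.50029781066587), np.float64(140.35392989695043)], [np.float64(247.5082469164568), np.float64(140.0737807482384)]]
12 ptop [[np.float64(260.45346453485934), np.float64(170.1663806396246)], [np.float64(298.51056897557856), np.float64(169.22529752947764)]]
```

```bash
python3 -c "
from h import *
d((.571,.268,.22),np.radians(98.7))"
```

```text
shift [-0.0033  0.082   0.1563] turn 0.0001
```

Call:
step_arm(commands=[0.95,-0.001,0.02,0,0,0.95,-0.002,0.045,0.005,0,0.95,-0.003,0.07,0.02,0,0.95,-0.003,0.082,0.045,0,0.95,-0.003,0.082,0.07,0])

```text
time_s: 8.72
position: [0.5716, 0.2684, 0.3048]
tcp_rot: [-3.141, 0.0, 1.723]
wrist_force: [-0.6, -0.1, -1.9]
finger_gap: 0.123
grasp_force: 29.0
```

Call:
step_arm(commands=[0.95,0,0,0.02,0,0.95,0,0,0.04,0,0.95,0,0,0.06,0,0.95,0,0,0.075,0,0.95,0,0,0.085,0])

```text
time_s: 9.35
position: [0.5709, 0.2684, 0.2206]
tcp_rot: [-3.141, 0.0, 1.723]
wrist_force: [-0.6, 0.0, -1.9]
finger_gap: 0.127
grasp_force: 28.7
```

```bash
python3 - <<'E'
from h import *
im=snap("wrist","pics/w6.png");a=snap("scene","pics/s6.png");b=snap("top","pics/t6.png")
s=get_state();print(s["position"],s["tcp_rot"],s["time_s"],s["wrist_force"],s["finger_gap"]*85,s["grasp_force"])
o=np.hstack([cv2.resize(im[60:360,106:406,::-1],(600,600),interpolation=2),np.vstack([cv2.resize(a[70:180,185:258,::-1],(199,300),interpolation=2),cv2.resize(b[120:220,85:151,::-1],(199,300),interpolation=2)])])
cv2.imwrite("pics/z7.png",o)
E
```

```text
[0.57091441 0.26840034 0.22123569] [-3.14124785e+00  1.15752078e-04  1.72280698e+00] 9.5 [-0.17016437  0.72706232 -1.21477141] 10.786673718611157 28.684463663958013
```

View pics/z7.png

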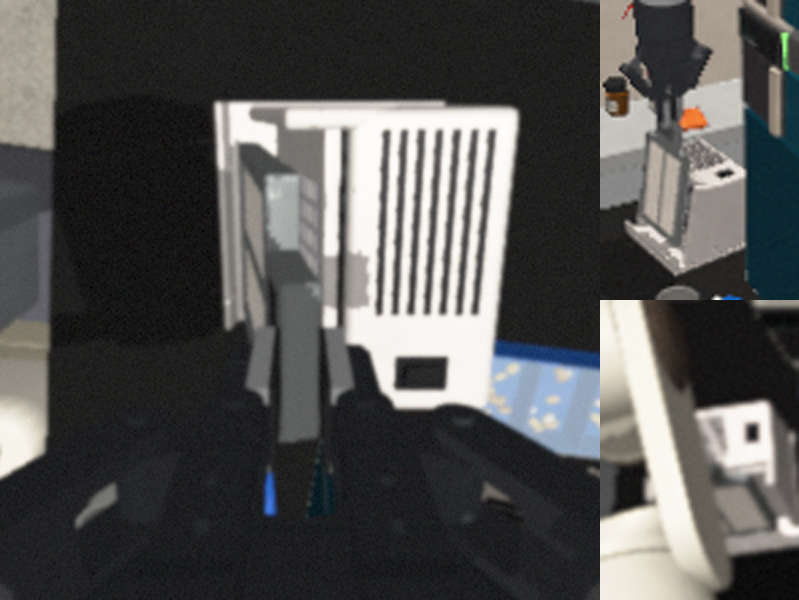

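The filter's foot at (240,145) is just behind the lip (218-235) and between the rails. I'll lower it slowly.

Call:
step_arm(commands=[0.95,0,0,0.006,0,0.95,0,0,0.012,0,0.95,0,0,0.017,0,0.95,0,0,0.021,0,0.95,0,0,0.024,0])

```text
time_s: 10.12
position: [0.5709, 0.2684, 0.197]
tcp_rot: [-3.141, 0.0, 1.723]
wrist_force: [0.6, -0.2, -3.1]
finger_gap: 0.124
grasp_force: 28.7
```

Call:
step_arm(commands=[0.95,0,0,0.001,0,0.95,0,0,0.002,0,0.95,0,0,0.003,0,0.95,0,0,0.004,0,0.95,0,0,0.004,0])

```text
time_s: 10.75
position: [0.5717, 0.2688, 0.1949]
tcp_rot: [3.138, -0.001, 1.723]
wrist_force: [1.6, 2.0, 9.7]
finger_gap: 0.12
grasp_force: 30.7
```

Call:
step_arm(commands=[0.95,0,0.001,-0.002,0,0.95,0,0.003,-0.002,0,0.95,0,0.005,-0.002,0,0.95,0,0.007,-0.002,0,0.95,0,0.008,-0.002,0])

```text
time_s: 11.38
position: [0.5789, 0.2696, 0.1951]
tcp_rot: [-3.141, 0.0, 1.723]
wrist_force: [-0.4, 0.6, -0.9]
finger_gap: 0.128
grasp_force: 29.1
```

```bash
python3 - <<'E'
from h import *
im=snap("wrist","pics/w7.png");a=snap("scene","pics/s7.png")
s=get_state();print(s["position"],s["tcp_rot"],s["time_s"],s["wrist_force"],s["finger_gap"]*85,s["grasp_force"])
o=np.hstack([cv2.resize(im[90:270,166:346,::-1],(400,400),interpolation=2),cv2.resize(a[90:170,185:265,::-1],(400,400),interpolation=2)])
cv2.imwrite("pics/z8.png",o)
E
```

```text
[0.57891043 0.26958885 0.19513597] [-3.14134819e+00  1.39993700e-04  1.72273341e+00] 11.475 [-0.59176234  0.4190753  -1.44757151] 10.928059501632877 29.04704255517572
```

View pics/z8.png

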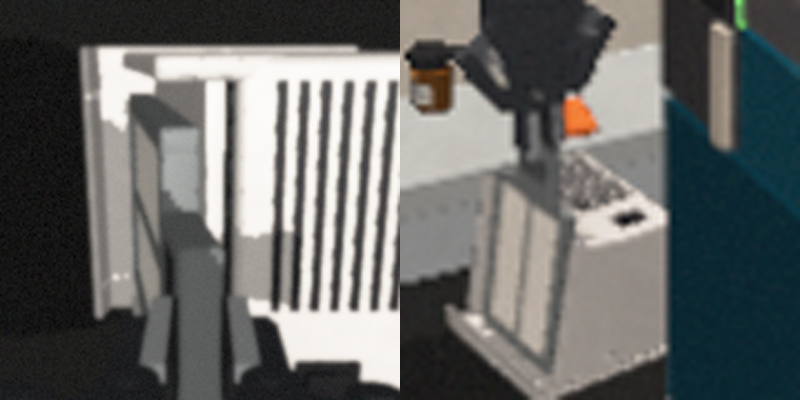

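The foot is behind the lip and between the rails, with a small gap left at the grille. I'll lower it the last millimetre and push toward the grille.

Call:
step_arm(commands=[0.95,0,0,0.001,0,0.95,0,0.002,0.001,0,0.95,0,0.003,0.001,0,0.95,0,0.004,0.001,0,0.95,0,0.005,0.001,0])

```text
time_s: 12.1
position: [0.5838, 0.2704, 0.1942]
tcp_rot: [-3.141, 0.0, 1.723]
wrist_force: [-1.3, 0.1, 0.9]
finger_gap: 0.125
grasp_force: 30.9
```

Call:
step_arm(commands=[0.95,0,0.001,0,0,0.95,0,0.002,0,0,0.95,0,0.003,0,0,0.95,0,0.003,0,0,0.95,0,0.003,0,0])

```text
time_s: 12.72
position: [0.5863, 0.2707, 0.1939]
tcp_rot: [-3.14, 0.0, 1.723]
wrist_force: [-5.5, -2.2, -0.8]
finger_gap: 0.124
grasp_force: 31.6
```

Call:
step_arm(commands=[0.86,0,0,0,0,0.82,0,0,0,0,0.78,0,0,0,0,0.74,0,0,0,0,0.68,0,0,0,0])

```text
time_s: 13.35
position: [0.5868, 0.2709, 0.1943]
tcp_rot: [3.141, 0.0, 1.723]
wrist_force: [0.1, 0.6, -0.4]
finger_gap: 0.322
grasp_force: 0.0
```

Call:
step_arm(commands=[0.6,0,0,0,0,0.55,0,0,-0.008,0,0.55,0,0,-0.03,0,0.55,0,0,-0.06,0,0.55,0,0,-0.09,0])

```text
time_s: 13.98
position: [0.5867, 0.2708, 0.2858]
tcp_rot: [3.141, -0.0, 1.723]
wrist_force: [-0.3, 0.4, -0.0]
finger_gap: 0.451
grasp_force: 0.0
```

```bash
python3 - <<'E'
from h import *
im=snap("wrist","pics/w8.png");a=snap("scene","pics/s8.png")
s=get_state();print(s["position"],s["time_s"],s["wrist_force"],s["finger_gap"]*85,s["grasp_force"])
o=np.hstack([cv2.resize(im[90:290,146:346,::-1],(400,400),interpolation=2),cv2.resize(a[90:170,185:265,::-1],(400,400),interpolation=2)])
cv2.imwrite("pics/z9.png",o)
E
```

```text
[0.58743305 0.27109354 0.28853841] 14.075 [0.26324177 0.03179012 0.32567157] 38.59546885659189 0.0
```

View pics/z9.png

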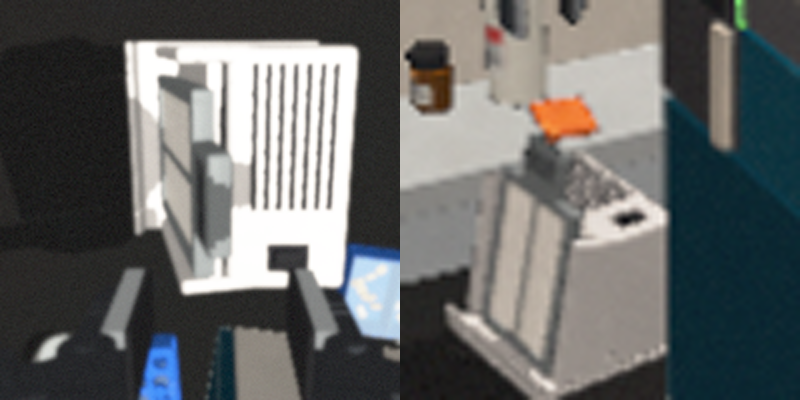

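```bash
python3 - <<'E'
from h import *
np.set_printoptions(precision=4,suppress=True)
W=cam("wrist");g=lambda x,y:(146+x/2,90+y/2)
ex=np.array([.988,.153,0]);ey=np.array([-.153,.988,0]);sill=np.array([.5548,.2674,.012])
for n,p,z in[("lip",(127,42),.026),("lip",(137,233),.026),("bot front +y",(160,79),.013),("bot front -y",(183,278),.013),("tab top f+y",(206,150),.18),("tab r+y",(230,153),.178),("tab r-y",(231,250),.178),("tab f-y",(207,254),.18)]:
    P=onz(W,g(*p),z);r=P-sill;print(n,P,"x",r@ex,"y",r@ey)
E
```

```text
lip [0.5155 0.331  0.026 ] x -0.02911550040838396 y 0.06883381106628318
lip [0.5375 0.1935 0.026 ] x -0.02837122225457 y -0.07041890621061715
bot front +y [0.5397 0.3088 0.013 ] x -0.008601733746897542 y 0.043181432541742025
bot front -y [0.5771 0.1558 0.013 ] x 0.0049730636245029014 y -0.11371129711222139
tab top f+y [0.5784 0.295  0.18  ] x 0.0275035618136606 y 0.023615570460262872
tab r+y [0.5891 0.2948 0.178 ] x 0.038049219047458054 y 0.02186062695432839
tab r-y [0.5968 0.2496 0.178 ] x 0.03873841687403239 y -0.024016743076222955
tab f-y [0.5859 0.2467 0.18  ] x 0.02759660547631935 y -0.02516762059490398
```

```bash
python3 -c "
from h import *
a=vision.snapshot('scene').astype(int);b=cv2.imread('pics/s4.png')[:,:,::-1].astype(int)
print(np.abs(a-b)[242:295,245:300].mean())
print(order.close_job())"
```

```text
6.2740994854202405
the job is handed in; nothing more can be done
None
```

The tall filter is on the extractor's sill, tab upward, and by measurement leans about 12° flat against the grille. The three short ones were still leaning in the rest, and the job was handed in at about 14 s of the 48 s; no verdict came back. I viewed 12 pictures, two over the limit of 10.

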